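# Slide the price plaque under the counter clip

## Robot

A 7-joint arm with a two-finger parallel gripper is mounted at the origin on the work surface. World frame = base frame: x ahead of the robot, y to its left, z up, the work surface at z = 0. Lengths are in m, angles in degrees, forces in N, time in s.
With the tool pointing down it reaches from about 0.425 to 0.875 m from the base axis. Payload 4.7 kg.
Tool frame: the origin (TCP) lies at the very end of the fingers, on their centre line; the grasp point (between the pads) lies 19 mm behind it; z points along the fingers, y is the direction in which the jaws open and shut (so a half turn about z gives the same grasp; the last joint's range is limited). The gripper opens to 87 mm and grips with 3 to 60 N. Pads are 19 mm wide; open, the fingers measure 117 mm over their backs; the gripper's body (75 mm by 190 mm) begins 51 mm behind the grasp point.
Start: joints at [-72.588, 18.392, -4.016, 83.108, 1.295, 78.541, -3.26], TCP at [0.186, 0.623, 0.223] pointing down, gripper open.
Joint ranges: [-163.93, 163.93], [-17.29, 119.83], [-79.2, 71.16], [3.27, 140.29], [-89.18, 269.18], [5.43, 117.66], [-154.24, 154.24]. Speed limits (degrees/s): [147.25, 147.25, 180, 180, 180, 180, 180].

## Interface

Orientations are given as [roll, pitch, yaw] about the fixed x, y, z axes, in that order (R = Rz(yaw) Ry(pitch) Rx(roll)).
In Python, from cell import * gives the robot as it stands.
- The arm moves only by the tool arm_command, never from a script. Its argument "targets" is a list that holds one entry, the list of rows, each a list of 7 numbers: the shift along the tool's x, y, z in m, then the turn, a rotation vector about the tool's x, y, z in degrees, then the gripper's target within -1 to 1 (shut at 1, half-way at 0, fully open at -1). In form: [[[tx, ty, tz, rx, ry, rz, claw], ...]]. A call has 1 to 10 rows; each row is the pose to reach, as a shift and turn from the pose commanded when the call began, along the tool's axes at that moment; what a row does not reach only later rows make up. A row lasts 1/10 s, in which the tool goes at most 50 mm and 8.59 degrees, less where a joint would pass 70% of its speed; a pose out of reach is approached as far as the arm can. A call with a gripper value outside its range is refused whole. The fingers move at their own pace and stop on an object; "newtons" is the grip in N (left out, the last holds). Time passes only in rows, so rows that repeat a pose let the fingers close. It gives the time, the measured TCP pose, the force and the opening at its end, in the units of the state.
- get_obs(): the state, without advancing time (a new reading comes with each control period).
- read_camera(name): name is "scene" or "top" or "wrist"; returns a dict with "img" (400x640x3 uint8, red, green, blue), "z_map" (400x640 float32, m along the optical axis (not along the pixel's ray), 0 where there is no reading), "K" (3x3 intrinsics, pixels), "origin" and "attitude" of the camera in the world. Camera axes: x right, y down, z forward; pixel columns grow to the right and rows downward; lengths in m; the calibration is good to about 2 mm. The wrist camera is an equidistant fisheye: a pixel r from the principal point sees the ray r / f radians off the axis. A picture is of the moment at which its call begins.
- sign_off(): hands the job in, once; it reports no verdict.
Trained networks look in the newest picture that a camera, given by its name, has taken for a name from the list of things; names that differ only in an ending like _2 or _b are one class to them, and where a whole thing is asked for, a point or a joint stands for the part that bears it (a point fixed in the world has none). Each returns a list of dicts, best first, with "conf" (0 to 1); they miss things now and then, are a little off and sometimes report something else, mostly with a low value. They report only what shows in the picture. A call takes as long as a camera call. They do not tell look-alikes from the thing itself.
- search_frame(thing, camera): "position" ([column, row] in pixels, amid what is visible of it).
The state is a dict: "time_s": time; "qpos": joint angles; "joint_velocities": joint speeds; "effort": joint torques, N m; "tool_pos": TCP position; "tool_rot": TCP orientation; "force": force on the tool from outside, world axes, zero at the start; "wrist_torque": the same for the moment, N m; "grip_width": finger opening in m.
Only numpy, scipy, OpenCV 4.12 (cv2) and the standard library are available. Lean on these libraries where they do the work, as an engineer would, in place of code of your own. Each camera call takes 0.05 s, during which the arm holds its last target.

## Task

Swap in the new price on the bakery counter: with one fingertip press the red bar of the plaque holder down so that its spring clip opens, and while holding it down push the blue price plaque along its channel with the other fingertip until it is home against the end stop. Then let the bar go, so that the clip's jaw comes down on the plaque. Only press and push: do not lift or tip the plaque, and leave the tray of biscuits, the jar and the dough scraper where they are.

Things in the scene. Friction and masses are not known exactly. Their poses are not given: they have to be found in the camera images.
- holder: Plaque holder, screwed to the counter: dark board 172 mm (x -128 to +44) by 142 mm (y -102 to +40), 8 mm thick, with a white channel along x and a spring clip on its -y side. Origin: on the counter, below the centre of a plaque that is home (plaque origin at x = 0, y = 0 here); x points along the channel to the end stop, z up. Hinge posts at x +4 and +32, y -33, 34 mm high.
- channel (a point): Point on the middle of the channel floor near its open end: holder x = -90, y = 0, height 12 mm. The channel runs along x from -125 to the stop at +35; aluminium side rails have inner faces at y = -23.5 and +23.5, are 5 mm thick, tops at 18 mm height.
- stop (a point): Foot of the aluminium end stop's face, middle of the channel: holder x = +35, y = 0, height 12 mm. The stop's top is 26 mm above the counter.
- plaque: Loose blue price plaque, white face with a loaf picture, 70 mm (x) by 44 mm (y) by 12 mm thick, about 60 g, flat in the channel with its x along the holder's x, short of the clip. Origin: centre of its underside, 12 mm above the counter. Push on its -x end, 35 mm behind the origin (top edge at 24 mm height). It has 38 to 55 mm to go to be home.
- clip: Spring clip, a seesaw hinged along holder x; origin on the axis at holder x +18, y -33, height 30. On its -y side a red press bar, 150 mm long (x -125 to +25), 34 wide, 4 thick; at rest it slopes up away from the channel by 0.45 rad, top 28 to 43 mm above the counter; right down it is level, top at 16 mm, y -58 to -92. Press it anywhere along its length; a fingertip can slide along it.
- bar_top (a point): Point on the middle line of the red bar's top face, at holder x = -70; at rest about y -77, height 36 mm; pressed right down y -75, height 16 mm. Takes about 4 N to start and 8 N at the bottom, a firm stop. With the bar right down, a second fingertip at that height is 4 mm above the channel floor and so bears on the end of the plaque.
- jaw_nose (a point): Middle of the steel jaw's round nose (8 mm thick, 20 mm long, over the channel at holder x +8 to +28, y about -5), the +y end of the clip. At rest it is 20 mm above the counter and blocks the plaque; with the bar right down 33 mm; the plaque passes under it above 28 mm. Let go, the bar rises and the jaw springs down on the plaque, and the point is then 28 mm high.
- biscuit_box: White cardboard tray full of golden biscuits, 154 x 114 x 45 mm, bystander. Origin: centre of the underside.
- jar: Small amber glass jar with a brass lid, 56 mm across, 70 mm high, bystander. Origin: centre of the underside.
- scraper: Dough scraper lying flat: steel blade with a wooden grip, 110 x 85 x 15 mm, bystander. Origin: underside, middle of the blade.
There are look-alikes about, which are no part of the job. Leave any green or turquoise look-alike of the holder alone.

How it is judged:
By the outcome, as a careful person would: the job done as asked, in the order asked, and still so for the second after the job is handed in, with the robot touching nothing.
It also fails if it takes over 38 s, if anything falls off the work surface, if the arm or the gripper's body presses on something with over 40 N, if the wrist force passes 120 N, or if a joint passes its speed limit or range.

## Working session

There is one attempt and no reset: what is moved stays moved. The work goes in short steps, Python scripts to look and compute and a tool call to move; the robot and the scene stay as the last step left them, time stands still between calls to the robot, and variables do not carry over. Pictures are saved under pics/ and viewed, and the job is handed in when it is done.

Besides the shell and the picture viewer there is one more tool, called after "Call:" by a JSON object that holds its "method" and its "body", one argument or row to a line. arm_command: Moves the arm, as the interface text tells. Its arguments: {"type":"object","properties":{"targets":{"type":"array","items":{"type":"array","items":{"type":"array","items":{"type":"number"}}}},"newtons":{"type":"number"}},"required":["targets"]}

```bash
mkdir -p pics; ls; python3 - <<'E'
from cell import *
import cv2,numpy as np
o=get_obs();print(o)
for c in["scene","top"]:
    r=read_camera(c);cv2.imwrite(f"pics/{c}0.png",r["img"][:,:,::-1])
    np.savez(f"{c}0.npz",**{k:np.array(v) for k,v in r.items()})
    print(c,r["K"],r["origin"],r["attitude"])
    for t in["holder","channel","stop","plaque","clip","bar_top","jaw_nose","jar","biscuit_box","scraper"]:
        print(t,[(np.round(d["position"]).tolist(),round(d["conf"],2)) for d in search_frame(t,c)])
E
```

```text
pics
{'time_s': 0.0, 'qpos': array([-72.58709042,  18.4396205 ,  -4.0137278 ,  83.17650798,
         1.29580814,  78.54092377,  -3.25908604]), 'joint_velocities': array([ 0.00415437,  0.01827191, -0.01931699, -0.03930562,  0.0278436 ,
       -0.11145963, -0.01411037]), 'effort': array([ 2.02785754e-04, -4.91298723e+01, -4.03709309e-01, -3.12526274e+01,
       -6.38604281e-02,  4.39344859e-02,  1.85213853e-04]), 'tool_pos': array([0.18566301, 0.622327  , 0.22144085]), 'tool_rot': array([-1.79888231e+02,  7.20627495e-03,  1.63396246e+02]), 'force': array([-0.2459852 ,  0.55301396, -0.03147779]), 'wrist_torque': array([-0.03364434, -0.02625877,  0.00733985]), 'grip_width': 0.08704505078127961}
scene [[405.00434608   0.         320.31656497]
 [  0.         405.00434608 201.33609586]
 [  0.           0.           1.        ]] [0.92166007 0.50248222 0.91043477] [-146.37453633   -0.86001044  152.61665569]
holder [([368.0, 210.0], 0.9), ([232.0, 167.0], 0.82), ([328.0, 111.0], 0.62)]
channel [([368.0, 204.0], 0.7), ([327.0, 113.0], 0.6), ([231.0, 168.0], 0.58)]
stop [([230.0, 168.0], 0.97), 
[... 631 characters left out ...]
[-168.89084801    2.10283728  -91.60420287]
holder [([497.0, 306.0], 0.94), ([443.0, 139.0], 0.79), ([356.0, 209.0], 0.25)]
channel [([308.0, 282.0], 0.92), ([446.0, 138.0], 0.77), ([494.0, 304.0], 0.61)]
stop [([496.0, 309.0], 0.72)]
plaque [([288.0, 269.0], 0.56), ([324.0, 278.0], 0.2)]
clip [([523.0, 306.0], 0.92), ([324.0, 278.0], 0.74), ([218.0, 230.0], 0.23)]
bar_top [([324.0, 277.0], 0.93), ([308.0, 280.0], 0.71), ([467.0, 130.0], 0.61), ([523.0, 310.0], 0.59)]
jaw_nose [([323.0, 277.0], 0.93), ([520.0, 307.0], 0.77), ([470.0, 133.0], 0.65)]
jar [([356.0, 206.0], 0.83), ([288.0, 270.0], 0.57)]
biscuit_box [([217.0, 227.0], 0.8)]
scraper [([386.0, 294.0], 0.57), ([308.0, 282.0], 0.28)]
```

View pics/scene0.png

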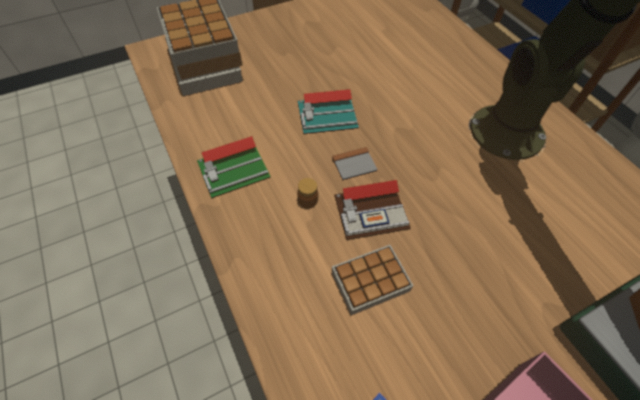

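View pics/top0.png

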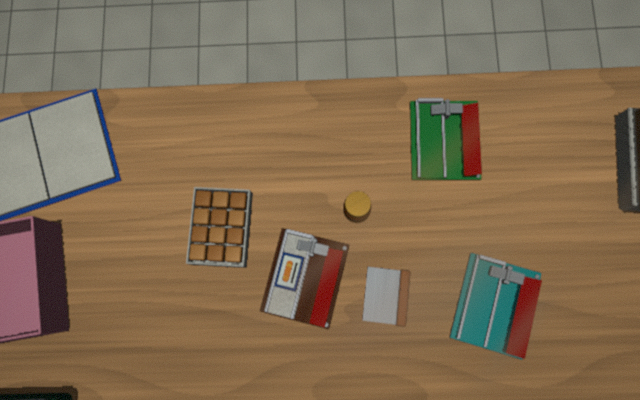

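```bash
python3 - <<'E'
import cv2
a=cv2.imread("pics/top0.png");cv2.imwrite("pics/topcrop.png",cv2.resize(a[210:340,230:420],None,fx=4,fy=4,interpolation=2))
a=cv2.imread("pics/scene0.png");cv2.imwrite("pics/scenecrop.png",cv2.resize(a[150:300,270:460],None,fx=4,fy=4,interpolation=2))
E
```

```text
(no output)
```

View pics/topcrop.png

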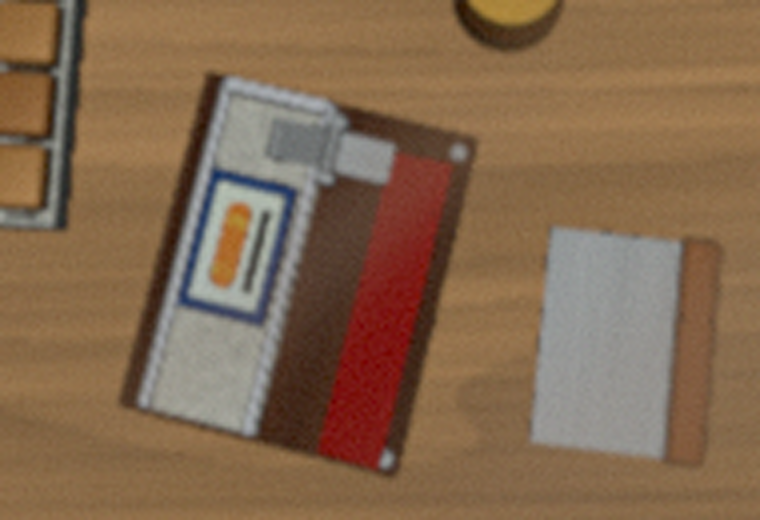

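View pics/scenecrop.png

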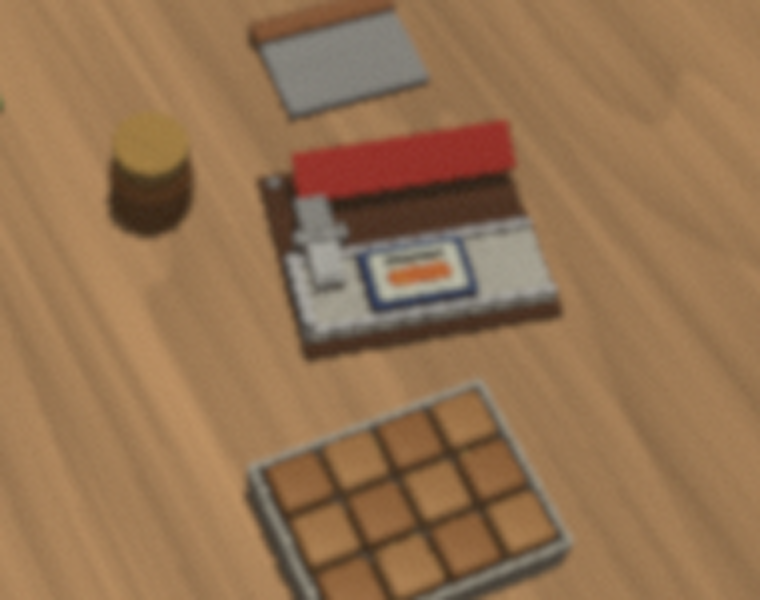

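The real holder is the brown one with the white channel and blue plaque: top (306,280), scene (372,208). The look-alikes are green, top (445,139), and turquoise, top (496,306). The crop shows the plaque short of the jaw, with the stop at the upper end. Next I'll fit the holder's pose.

```bash
cat >h.py <<'E'
import numpy as np,cv2
from scipy.spatial.transform import Rotation as R
from scipy.optimize import least_squares
def proj(d,P):
    A=R.from_euler('xyz',d["attitude"],degrees=True).as_matrix()
    c=(np.atleast_2d(P)-d["origin"])@A
    K=d["K"]
    return np.c_[K[0,0]*c[:,0]/c[:,2]+K[0,2],K[1,1]*c[:,1]/c[:,2]+K[1,2]]
def w(p,H):
    x,y,t=p;c,s=np.cos(t),np.sin(t);H=np.atleast_2d(H)
    return np.c_[x+c*H[:,0]-s*H[:,1],y+s*H[:,0]+c*H[:,1],H[:,2]]
E
python3 - <<'E'
from h import *
m=1e-3
T=dict(np.load("top0.npz"));S=dict(np.load("scene0.npz"))
def px(c,o): return np.array(o)+(np.array(c)+.5)/4-.5
Ht=np.array([[44,40,8],[44,-102,8],[-128,-102,8],[-128,40,8]])*m
pt=px([(212,75),(475,140),(398,472),(122,403)],(230,210))
Hs=np.array([[44,40,8],[44,-102,8],[-128,40,8]])*m
ps=px([(308,352),(262,180),(560,312)],(270,150))
for use in("t","s","ts"):
    def f(p):
        r=[]
        if"t"in use:r.append((proj(T,w(p,Ht))-pt).ravel())
        if"s"in use:r.append((proj(S,w(p,Hs))-ps).ravel())
        return np.concatenate(r)
    s=min((least_squares(f,[.35,0,a]) for a in(-1.5,0,1.5,3)),key=lambda s:s.cost)
    p=s.x;print(use,p[:2],np.degrees(p[2]),np.round(s.fun,1))
# plaque corners top
def ray(d,u,z):
    A=R.from_euler('xyz',d["attitude"],degrees=True).as_matrix()
    v=A@np.linalg.inv(d["K"])@np.array([*u,1]);return d["origin"]+v*(z-d["origin"][2])/v[2]
for u in[(218,172),(297,185),(262,322),(180,303)]:
    q=ray(T,px(u,(230,210)),.024)[:2]-p[:2];c,s_=np.cos(p[2]),np.sin(p[2])
    print("plaque corner holder mm",1e3*np.array([c*q[0]+s_*q[1],-s_*q[0]+c*q[1]]))
print("dist",np.hypot(*p[:2]))
E
```

```text
t [0.57356001 0.07876403] 344.40110229528347 [-1.  -1.3  1.4 -1.   0.3  1.5 -0.7  0.7]
s [0.57408569 0.07937701] -16.283797129669384 [-0.6  1.  -0.9 -1.4  1.5  0.1]
ts [0.5737017  0.07887333] -15.736033460417472 [-1.  -1.4  1.4 -0.9  0.   1.5 -0.9  0.5 -0.3  0.9 -1.2 -1.5  1.5 -0.5]
plaque corner holder mm [-6.2667993  19.68948849]
plaque corner holder mm [ -3.05061794 -19.92065815]
plaque corner holder mm [-71.75855575 -19.97682139]
plaque corner holder mm [-72.67562593  21.33470793]
dist 0.5790981241786501
```

```bash
python3 - <<'E'
from h import *
T=dict(np.load("top0.npz"));z=T["z_map"]
A=R.from_euler('xyz',T["attitude"],degrees=True).as_matrix()
v,u=np.mgrid[:400,:640]
P=np.stack([(u-T["K"][0,2])/T["K"][0,0]*z,(v-T["K"][1,2])/T["K"][1,1]*z,z],-1)@A.T+T["origin"]
P[z==0]=np.nan
for n,s in(("pink",np.s_[200:340,0:70]),("all",np.s_[100:,100:620])):
    q=P[s].reshape(-1,3);print(n,np.nanmax(q,0),np.nanmin(q,0),np.mean(z[s]==0))
print(P[280,306],P[260,600])
E
```

```text
pink [0.70327114 0.6980579  0.10326435] [ 0.41687197  0.5344891  -0.00672013] 0.004795918367346939
all [0.92168775 0.50067459 0.07427526] [ 0.28006367 -0.60841308 -0.00974938] 0.003916666666666666
[0.51887384 0.05843082 0.00719811] [ 0.54090345 -0.52226247  0.00278012]
```

Call:
{"method": "arm_command", "body": {
  "targets": [
    [[0,0,-0.03,0,0,0,-0.38],[-0.04,-0.04,-0.04,0,0,-0.9,-0.38],[-0.08,-0.075,-0.04,0,0,-0.9,-0.38],[-0.115,-0.11,-0.04,0,0,-0.9,-0.38],[-0.15,-0.145,-0.04,0,0,-0.9,-0.38],[-0.185,-0.18,-0.04,0,0,-0.9,-0.38],[-0.22,-0.21,-0.04,0,0,-0.9,-0.38],[-0.255,-0.245,-0.04,0,0,-0.9,-0.38],[-0.29,-0.275,-0.04,0,0,-0.9,-0.38],[-0.325,-0.31,-0.03,0,0,-0.9,-0.38]]
  ]
}}

```text
time_s: 2.1
tool_pos: [0.4098, 0.2324, 0.2543]
tool_rot: [179.8, 0.1, 164.3]
force: [1.9, -0.7, -0.8]
grip_width: 0.0602
```

Call:
{"method": "arm_command", "body": {
  "targets": [
    [[-0.03,-0.03,0,0,0,0,-0.38],[-0.06,-0.06,0,0,0,0,-0.38],[-0.095,-0.09,0.01,0,0,0,-0.38],[-0.129,-0.122,0.02,0,0,0,-0.38],[-0.129,-0.122,0.02,0,0,0,-0.38],[-0.129,-0.122,0.02,0,0,0,-0.38]]
  ]
}}

```text
time_s: 2.7
tool_pos: [0.4994, 0.0805, 0.2326]
tool_rot: [180.0, -0.0, 164.1]
force: [-0.0, 0.7, 0.0]
grip_width: 0.0603
```

```bash
python3 - <<'E'
from cell import *
import cv2,numpy as np
o=get_obs();print(o["tool_pos"],o["tool_rot"],o["force"])
for c in["wrist","top"]:
    r=read_camera(c);cv2.imwrite(f"pics/{c}1.png",r["img"][:,:,::-1])
    np.savez(f"{c}1.npz",**{k:np.array(v) for k,v in r.items()})
    print(c,r["K"],r["origin"],r["attitude"])
for t in["channel","stop","plaque","bar_top","jaw_nose"]:
        print(t,[(np.round(d["position"]).tolist(),round(d["conf"],2)) for d in search_frame(t,"wrist")])
E
```

```text
[0.49937859 0.08051351 0.23262413] [ 1.79998468e+02 -3.31687576e-02  1.64120618e+02] [-0.04277453  0.69628903  0.02425387]
wrist [[309.70691629   0.         323.83886867]
 [  0.         309.70691629 200.86323039]
 [  0.           0.           1.        ]] [0.42116532 0.10262924 0.3961893 ] [1.62893212e+02 5.77984757e-02 7.41322690e+01]
top [[512.4111207    0.         318.75083924]
 [  0.         512.4111207  202.07256114]
 [  0.           0.           1.        ]] [ 0.47285044 -0.00342951  1.03532972] [-168.89084801    2.10283728  -91.60420287]
channel [([87.0, 208.0], 0.79), ([308.0, 187.0], 0.68), ([448.0, 214.0], 0.29)]
stop [([89.0, 207.0], 0.74), ([309.0, 184.0], 0.66), ([448.0, 212.0], 0.5)]
plaque [([336.0, 199.0], 0.87)]
bar_top [([59.0, 215.0], 0.84), ([278.0, 201.0], 0.8), ([198.0, 198.0], 0.73)]
jaw_nose [([278.0, 204.0], 0.94), ([61.0, 218.0], 0.84)]
```

View pics/wrist1.png

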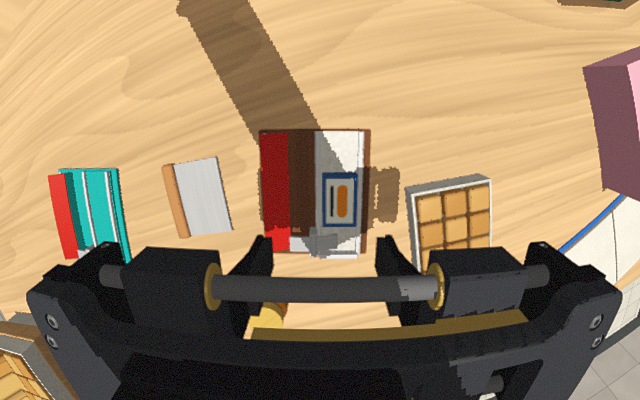

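```bash
python3 - <<'E'
import cv2
a=cv2.imread("pics/wrist1.png");cv2.imwrite("pics/wcrop.png",cv2.resize(a[120:270,245:390],None,fx=4,fy=4,interpolation=0))
E
```

```text
(no output)
```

View pics/wcrop.png

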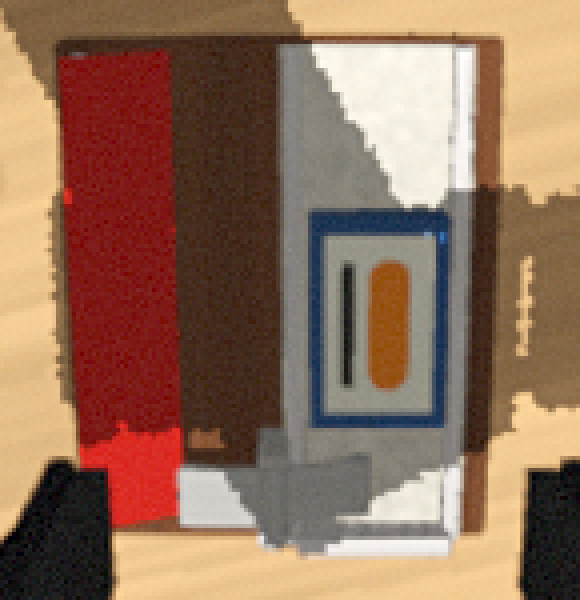

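```bash
cat >>h.py <<'E'
def fray(d,u,z):
    A=R.from_euler('xyz',d["attitude"],degrees=True).as_matrix();K=d["K"]
    a=(np.array(u)-[K[0,2],K[1,2]])/K[0,0];r=np.hypot(*a)
    v=A@np.array([*(a/r*np.sin(r)),np.cos(r)]);return d["origin"]+v*(z-d["origin"][2])/v[2]
def toH(p,P):
    q=P[:2]-p[:2];c,s=np.cos(p[2]),np.sin(p[2]);return 1e3*np.array([c*q[0]+s*q[1],-s*q[0]+c*q[1]])
E
python3 - <<'E'
from h import *
W=dict(np.load("wrist1.npz"))
px=lambda u:np.array([245,120])+(np.array(u)+.5)/4-.5
L=[((57,38),(-128,-102),8),((502,38),(-128,40),8),((485,532),(44,40),8)]
P=np.array([fray(W,px(u),z/1e3)[:2] for u,h,z in L]);H=np.array([h for _,h,_ in L])/1e3
f=lambda p:(w(p,np.c_[H,0*H[:,0]])[:,:2]-P).ravel()
s=least_squares(f,[.57,.08,-.27]);p=s.x;print(p[:2],np.degrees(p[2]),s.fun*1e3)
for n,u,z in[("plq",(311,212),24),("plq",(449,212),24),("plq",(445,427),24),("plq",(312,427),24),("rail+in",(455,45),18),("rail+out",(474,45),18),("rail-out",(279,45),18),("rail-in",(303,45),18),("rail+out s",(460,535),18)]:
    print(n,toH(p,fray(W,px(u),z/1e3)))
A=np.array([.49938,.08051]);print("tcp in H",toH(p,A))
T=dict(np.load("top1.npz"));im=T["img"].copy()
HH=np.array([[44,40,8],[44,-102,8],[-128,-102,8],[-128,40,8]])/1e3
q=proj(T,w(p,HH));cv2.polylines(im,[np.round(q*8).astype(int)],True,(255,255,0),1,shift=3)
cv2.imwrite("pics/ov.png",cv2.resize(im[200:350,220:420,::-1],None,fx=4,fy=4,interpolation=0))
E
```

```text
[0.57299303 0.07890841] -15.811459683250893 [-0.3339852  -0.93013904 -0.57266515  1.1286195   0.90665035 -0.19848046]
plq [-74.23304276 -20.79320489]
plq [-74.33486456  21.6626959 ]
plq [-3.33087535 22.50595531]
plq [ -3.48289422 -20.6370842 ]
rail+in [-125.36246305   23.13373464]
rail+out [-125.46191645   28.97789023]
rail-out [-125.08347244  -30.44651254]
rail-in [-125.05391602  -23.15927204]
rail+out s [39.04967419 29.84472092]
tcp in H [-71.26415804 -18.51654347]
```

View pics/ov.png

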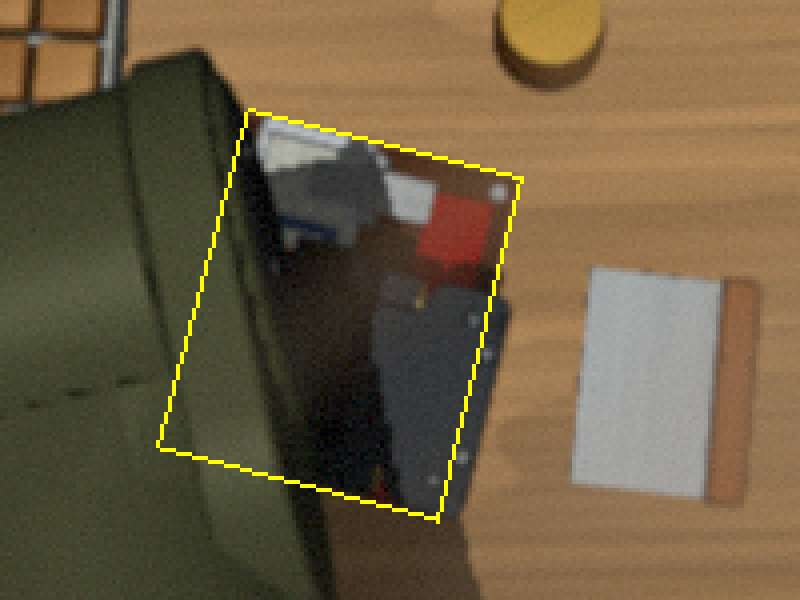

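Call:
{"method": "arm_command", "body": {
  "targets": [
    [[0.012,-0.01,0.03,0,0,0,-0.38],[0.024,-0.019,0.065,0,0,0,-0.38],[0.024,-0.019,0.1,0,0,0,-0.38],[0.024,-0.019,0.135,0,0,0,-0.38],[0.024,-0.019,0.165,0,0,0,-0.38],[0.024,-0.019,0.178,0,0,0,-0.38],[0.024,-0.019,0.178,0,0,0,-0.38],[0.024,-0.019,0.178,0,0,0,-0.38]]
  ]
}}

```text
time_s: 3.85
tool_pos: [0.472, 0.0701, 0.0559]
tool_rot: [180.0, 0.1, 164.3]
force: [-0.0, 0.6, 0.6]
grip_width: 0.06
```

```bash
python3 - <<'E'
from cell import *
from h import *
o=get_obs();print(o["tool_pos"],o["tool_rot"],o["force"],toH((.5730,.0789,np.radians(-15.8)),o["tool_pos"]))
for c in["wrist","scene"]:
    r=read_camera(c);im=r["img"][:,:,::-1]
    if c=="scene": im=cv2.resize(im[120:270,280:470],None,fx=4,fy=4)
    cv2.imwrite(f"pics/{c}2.png",im)
    np.savez(f"{c}2.npz",**{k:np.array(v) for k,v in r.items()})
E
```

```text
[0.47199307 0.07012622 0.05587766] [1.79952658e+02 7.89603439e-02 1.64317715e+02] [-0.02578089  0.59331254  0.63384476] [-94.80176077 -35.94448459]
```

View pics/wrist2.png

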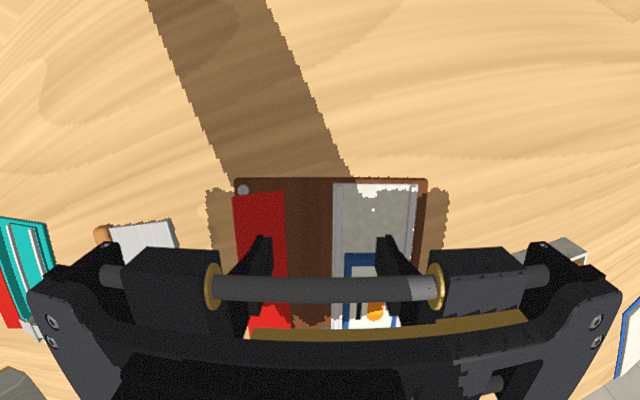

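View pics/scene2.png

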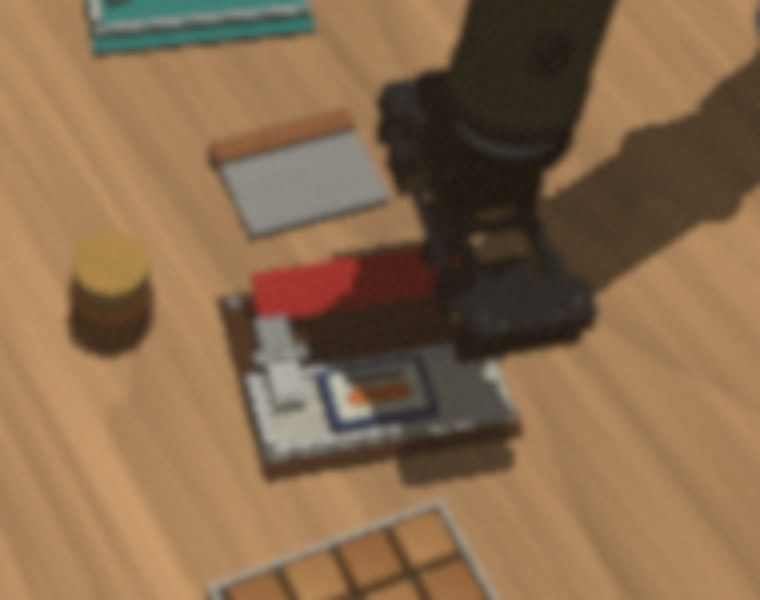

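```bash
python3 - <<'E'
from h import *
W=dict(np.load("wrist2.npz"));p=(.5730,.0789,np.radians(-15.8))
for u in[(258,237),(272,237),(376,237),(391,237)]: print(u,toH(p,fray(W,u,.056)))
for u in[(346,253),(378,253)]: print("plaque",toH(p,fray(W,u,.024)))
for u in[(235,179),(427,179)]: print("board",toH(p,fray(W,u,.008)))
cv2.imwrite("pics/w2c.png",cv2.resize(cv2.imread("pics/wrist2.png")[170:320,220:440],None,fx=3.6,fy=3.6,interpolation=0))
E
```

```text
(258, 237) [-103.60578239  -74.74135851]
(272, 237) [-103.7597236   -66.37264968]
(376, 237) [-103.89953367   -5.94071533]
(391, 237) [-103.77478327    3.034363  ]
plaque [-77.46563979 -20.5817641 ]
plaque [-77.1660727    2.32093764]
board [-127.25973061 -100.24175509]
board [-127.7419662    38.63424679]
```

View pics/w2c.png

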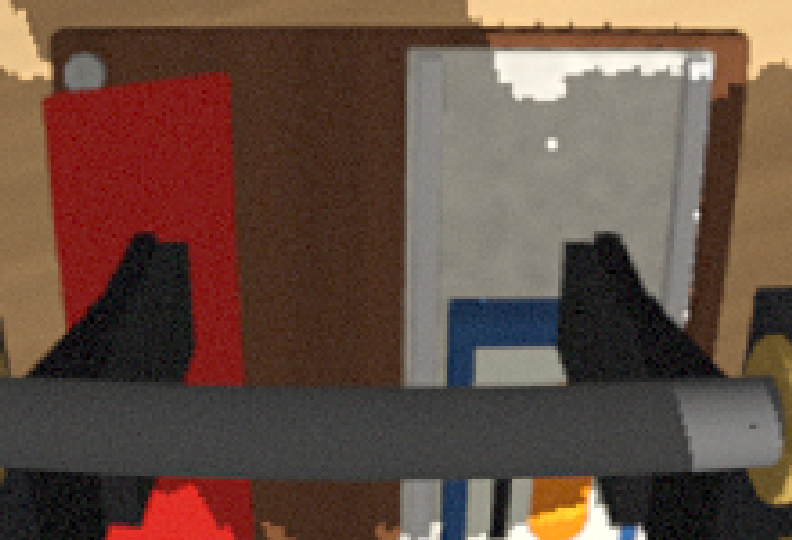

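Call:
{"method": "arm_command", "body": {
  "targets": [
    [[0,-0.001,0.008,0,0,0,-0.46],[0,-0.001,0.016,0,0,0,-0.46],[0,-0.001,0.022,0,0,0,-0.46],[0,-0.001,0.028,0,0,0,-0.46],[0,-0.001,0.034,0,0,0,-0.46],[0,-0.001,0.037,0,0,0,-0.46],[0,-0.001,0.037,0,0,0,-0.46],[0,-0.001,0.037,0,0,0,-0.46]]
  ]
}}

```text
time_s: 4.75
tool_pos: [0.4714, 0.0701, 0.0183]
tool_rot: [179.9, 0.0, 164.3]
force: [-2.0, 2.2, 8.3]
grip_width: 0.0636
```

```bash
python3 - <<'E'
from cell import *
from h import *
o=get_obs();print(o["tool_pos"],o["tool_rot"],o["force"],o["wrist_torque"],o["grip_width"],toH((.5730,.0789,np.radians(-15.8)),o["tool_pos"]))
for c in["wrist","scene"]:
    r=read_camera(c);im=r["img"][:,:,::-1]
    im=cv2.resize(im[120:270,280:470],None,fx=4,fy=4) if c=="scene" else cv2.resize(im[150:320,220:440],None,fx=3.5,fy=3.5,interpolation=0)
    cv2.imwrite(f"pics/{c}3.png",im)
E
```

```text
[0.47136623 0.07007811 0.01826291] [1.79897430e+02 1.56128797e-02 1.64319505e+02] [-2.00649465  2.22801755  8.29749935] [ 0.24156078  0.38193933 -0.09023792] 0.06362636369085542 [-95.39181381 -36.1614505 ]
```

View pics/wrist3.png

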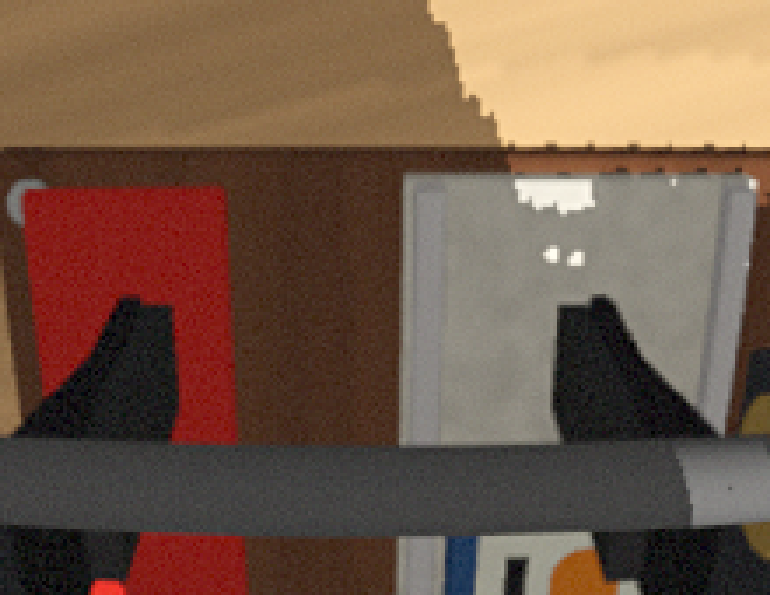

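View pics/scene3.png

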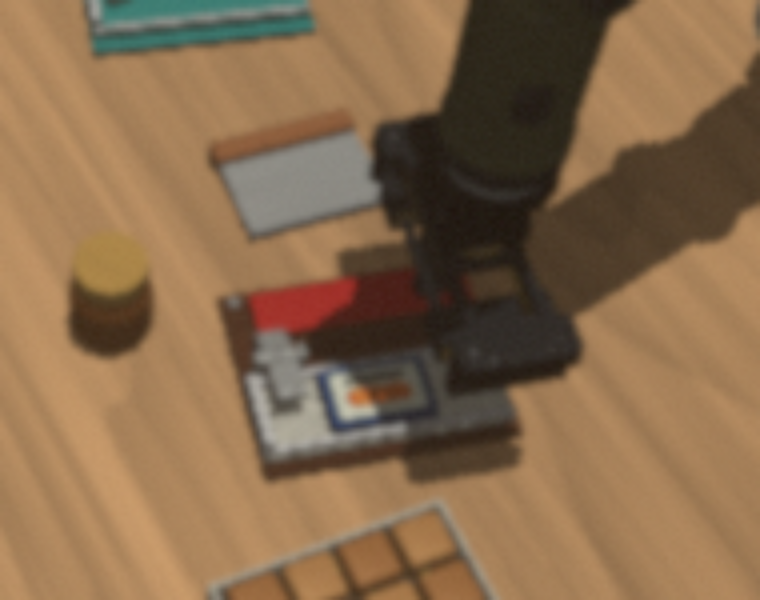

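Call:
{"method": "arm_command", "body": {
  "targets": [
    [[0,-0.001,0.0015,0,0,0,-0.46],[0,-0.001,0.0025,0,0,0,-0.46],[0,-0.001,0.0025,0,0,0,-0.46],[0,-0.001,0.0025,0,0,0,-0.46]]
  ]
}}

```text
time_s: 5.25
tool_pos: [0.4716, 0.0706, 0.0163]
tool_rot: [179.8, 0.0, 164.4]
force: [-1.5, 5.8, 10.0]
grip_width: 0.0636
```

Call:
{"method": "arm_command", "body": {
  "targets": [
    [[0,0,0.001,0,0,0,-0.46],[-0.005,0,0.001,0,0,0,-0.46],[-0.01,0,0.001,0,0,0,-0.46],[-0.015,0,0.001,0,0,0,-0.46],[-0.02,0,0.001,0,0,0,-0.46],[-0.025,0,0.001,0,0,0,-0.46],[-0.03,0,0.001,0,0,0,-0.46],[-0.03,0,0.001,0,0,0,-0.46]]
  ]
}}

```text
time_s: 6.05
tool_pos: [0.4899, 0.0634, 0.015]
tool_rot: [-180.0, -1.3, 164.2]
force: [-28.0, 7.8, 41.9]
grip_width: 0.0633
```

```bash
python3 - <<'E'
from cell import *
from h import *
o=get_obs();print(o["tool_pos"],o["tool_rot"],o["force"],o["wrist_torque"],o["grip_width"],toH((.5730,.0789,np.radians(-15.8)),o["tool_pos"]))
for c in["scene"]:
    r=read_camera(c);im=r["img"][:,:,::-1]
    im=cv2.resize(im[120:270,280:470],None,fx=4,fy=4) 
    cv2.imwrite(f"pics/{c}4.png",im)
E
```

```text
[0.48986316 0.06337015 0.01497225] [-179.95493608   -1.32168825  164.2296937 ] [-27.9839245    7.78981929  41.92528754] [ 0.36669525  7.09186599 -1.07387724] 0.06329461357618384 [-75.76729256 -37.5796201 ]
```

View pics/scene4.png

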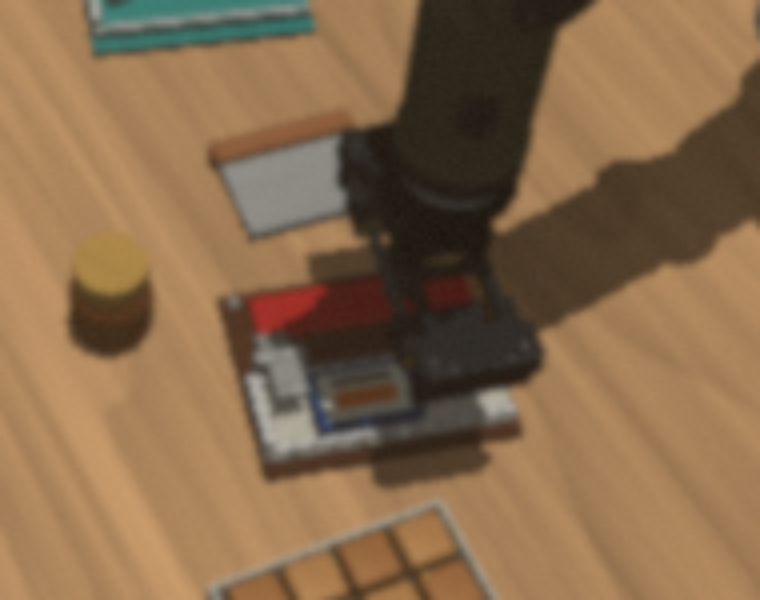

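Call:
{"method": "arm_command", "body": {
  "targets": [
    [[0,0,-0.0015,0,0,0,-0.46],[0,0,-0.0025,0,0,0,-0.46],[0,0,-0.0025,0,0,0,-0.46],[0,0,-0.0025,0,0,0,-0.46]]
  ]
}}

```text
time_s: 6.5
tool_pos: [0.4972, 0.0609, 0.0165]
tool_rot: [180.0, -0.3, 164.3]
force: [-6.1, 2.2, 9.6]
grip_width: 0.0638
```

Call:
{"method": "arm_command", "body": {
  "targets": [
    [[-0.003,0,-0.0005,0,0,0,-0.46],[-0.006,0,-0.0005,0,0,0,-0.46],[-0.009,0,-0.0005,0,0,0,-0.46],[-0.012,0,-0.0005,0,0,0,-0.46],[-0.015,0,-0.0005,0,0,0,-0.46],[-0.015,0,-0.0005,0,0,0,-0.46]]
  ]
}}

```text
time_s: 7.1
tool_pos: [0.5121, 0.0562, 0.0168]
tool_rot: [-180.0, -0.3, 164.3]
force: [-4.5, 1.6, 8.0]
grip_width: 0.0634
```

```bash
python3 - <<'E'
from cell import *
from h import *
o=get_obs();print(o["tool_pos"],o["tool_rot"],o["force"],o["wrist_torque"],o["grip_width"],toH((.5730,.0789,np.radians(-15.8)),o["tool_pos"]))
for c in["scene"]:
    r=read_camera(c);im=r["img"][:,:,::-1]
    im=cv2.resize(im[120:270,280:470],None,fx=4,fy=4) 
    cv2.imwrite(f"pics/{c}5.png",im)
E
```

```text
[0.51205967 0.05615988 0.01680669] [-179.97078458   -0.25256708  164.28077297] [-4.51203076  1.56053025  8.02685496] [-0.00757682  1.13840006 -0.14489588] 0.0633658173248787 [-52.4461954  -38.47379749]
```

View pics/scene5.png

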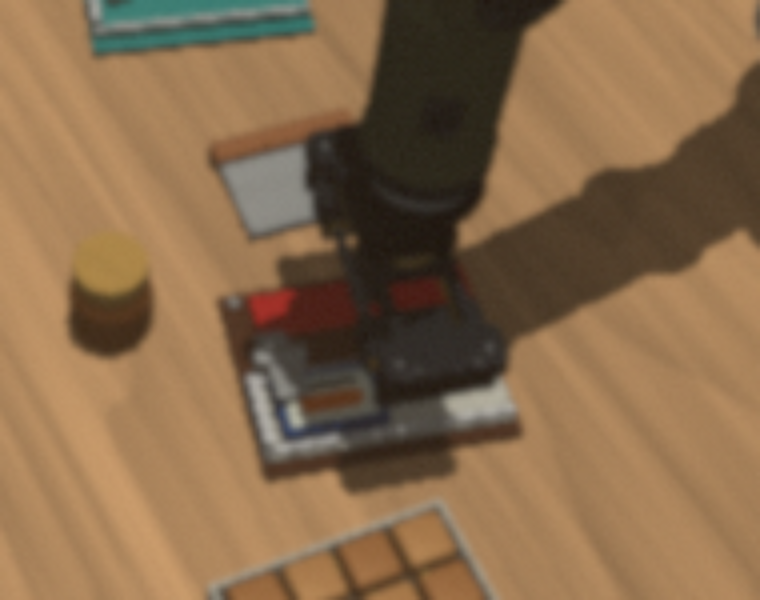

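Call:
{"method": "arm_command", "body": {
  "targets": [
    [[-0.003,0,0,0,0,0,-0.46],[-0.005,0,0,0,0,0,-0.46],[-0.007,0,0,0,0,0,-0.46],[-0.008,0,0,0,0,0,-0.46],[-0.009,0,0,0,0,0,-0.46],[-0.009,0,0,0,0,0,-0.46]]
  ]
}}

```text
time_s: 7.75
tool_pos: [0.5187, 0.0543, 0.0165]
tool_rot: [-179.9, -0.5, 164.3]
force: [-8.9, 1.6, 9.8]
grip_width: 0.0636
```

```bash
python3 - <<'E'
from cell import *
from h import *
o=get_obs();print(o["tool_pos"],o["tool_rot"],o["force"],o["wrist_torque"],o["grip_width"],toH((.5730,.0789,np.radians(-15.8)),o["tool_pos"]))
E
```

```text
[0.51874687 0.05434108 0.01651971] [-179.94451501   -0.48121831  164.3341022 ] [-8.88708935  1.6324866   9.77762511] [0.31971079 2.08874207 0.0214922 ] 0.06357163758714834 [-45.51642625 -38.40309015]
```

Call:
{"method": "arm_command", "body": {
  "targets": [
    [[-0.001,0,-0.0003,0,0,0,-0.46],[-0.002,0,-0.0003,0,0,0,-0.46],[-0.003,0,-0.0005,0,0,0,-0.46],[-0.004,0,-0.0005,0,0,0,-0.46],[-0.004,0,-0.0005,0,0,0,-0.46]]
  ]
}}

```text
time_s: 8.25
tool_pos: [0.5191, 0.0542, 0.0164]
tool_rot: [-179.9, -0.9, 164.4]
force: [-15.9, 3.0, 15.6]
grip_width: 0.0633
```

```bash
python3 - <<'E'
from cell import *
from h import *
o=get_obs();print(o["tool_pos"],o["tool_rot"],o["force"],o["wrist_torque"],o["grip_width"],toH((.5730,.0789,np.radians(-15.8)),o["tool_pos"]))
for c in["scene","top"]:
    r=read_camera(c);im=r["img"][:,:,::-1]
    im=cv2.resize(im[120:270,280:470] if c=="scene" else im[210:340,230:420],None,fx=4,fy=4) 
    cv2.imwrite(f"pics/{c}6.png",im)
E
```

```text
[0.51909973 0.05422237 0.01643265] [-179.88831117   -0.90290251  164.4188243 ] [-15.94861224   2.97225169  15.64655297] [0.78857637 3.73665763 0.27065985] 0.0633383197559153 [-45.14457721 -38.421243  ]
```

View pics/scene6.png

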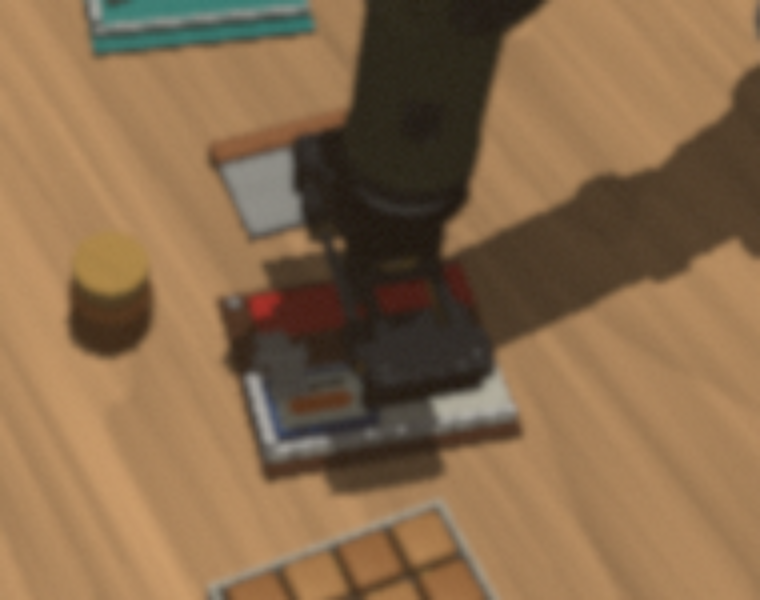

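View pics/top6.png

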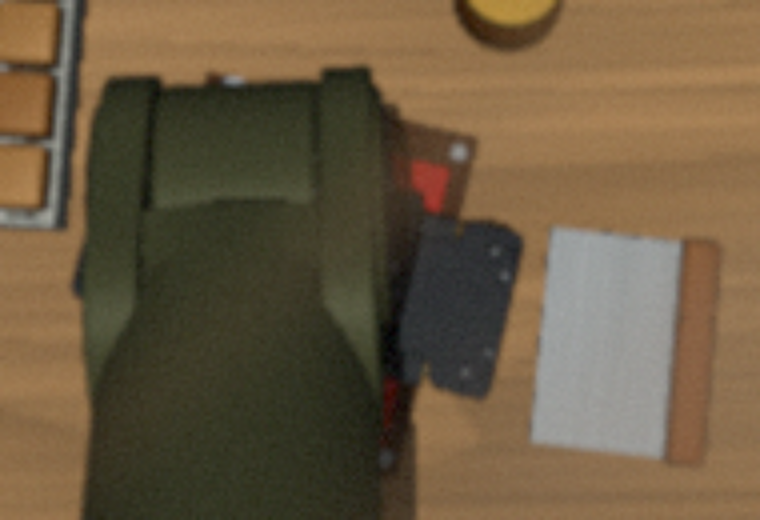

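The plaque is home: a further 4 mm of command moved the TCP only 0.4 mm while the force rose. I'll back the fingertip off the plaque with the bar still held down, then let the bar up.

Call:
{"method": "arm_command", "body": {
  "targets": [
    [[0.003,0,0,0,0,0,-0.46],[0.006,0,0,0,0,0,-0.46],[0.009,0,0,0,0,0,-0.46],[0.012,0,0,0,0,0,-0.46],[0.012,0,0,0,0,0,-0.46]]
  ]
}}

```text
time_s: 8.85
tool_pos: [0.5175, 0.0546, 0.019]
tool_rot: [180.0, 0.3, 164.3]
force: [2.6, -3.0, 6.3]
grip_width: 0.0638
```

Call:
{"method": "arm_command", "body": {
  "targets": [
    [[0,0,-0.004,0,0,0,-0.46],[0,0,-0.008,0,0,0,-0.46],[0,0,-0.012,0,0,0,-0.46],[0,0,-0.016,0,0,0,-0.46],[0,0,-0.022,0,0,0,-0.46],[0,0,-0.032,0,0,0,-0.46],[0,0,-0.052,0,0,0,-0.46],[0,0,-0.09,0,0,0,-0.46],[0,0,-0.13,0,0,0,-0.46],[0,0,-0.17,0,0,0,-0.46]]
  ]
}}

```text
time_s: 9.85
tool_pos: [0.5144, 0.0552, 0.1898]
tool_rot: [180.0, 0.0, 164.3]
force: [0.4, 1.3, 0.6]
grip_width: 0.0636
```

Call:
{"method": "arm_command", "body": {
  "targets": [
    [[0.02,0,-0.02,0,0,0,-0.46],[0.02,0.05,-0.03,0,0,0,-0.46],[0.02,0.09,-0.03,0,0,0,-0.46],[0.02,0.13,-0.03,0,0,0,-0.46],[0.02,0.17,-0.03,0,0,0,-0.46],[0.02,0.21,-0.03,0,0,0,-0.46],[0.02,0.25,-0.03,0,0,0,-0.46],[0.02,0.25,-0.03,0,0,0,-0.46],[0.02,0.25,-0.03,0,0,0,-0.46]]
  ]
}}

```text
time_s: 10.75
tool_pos: [0.5628, 0.3022, 0.2176]
tool_rot: [-179.9, -0.0, 164.4]
force: [-0.0, -1.3, 0.3]
grip_width: 0.0637
```

```bash
python3 - <<'E'
from cell import *
from h import *
o=get_obs();print(o["time_s"],o["tool_pos"],o["force"])
for c in["scene","top"]:
    r=read_camera(c);im=r["img"][:,:,::-1]
    np.savez(f"{c}7.npz",**{k:np.array(v) for k,v in r.items()})
    cv2.imwrite(f"pics/{c}7f.png",im)
    im=cv2.resize(im[120:270,280:470] if c=="scene" else im[210:340,230:420],None,fx=4,fy=4) 
    cv2.imwrite(f"pics/{c}7.png",im)
E
```

```text
10.75 [0.56275743 0.30218478 0.21755294] [-0.04671272 -1.25407377  0.31497079]
```

View pics/scene7.png

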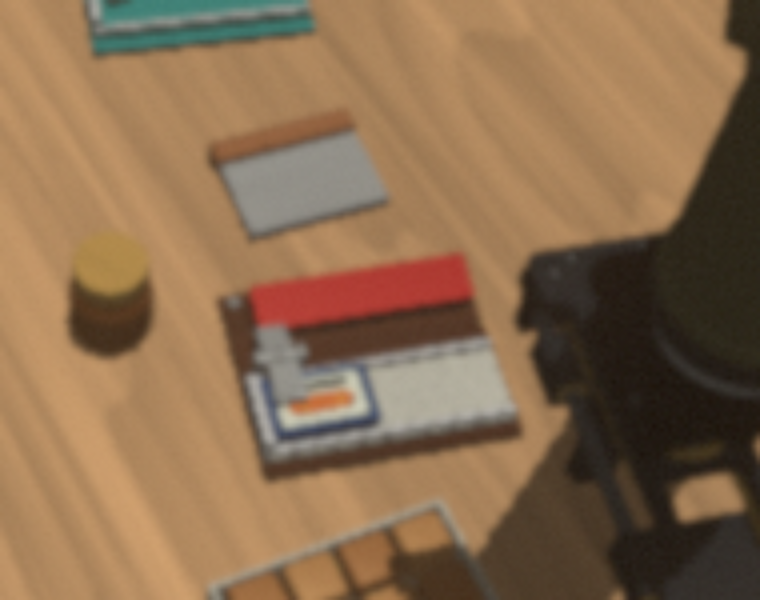

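View pics/top7.png

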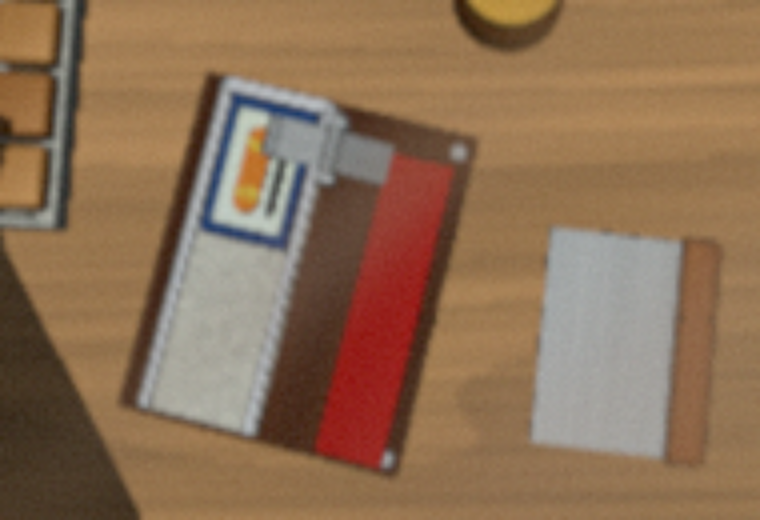

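```bash
python3 - <<'E'
from h import *
p=(.5730,.0789,np.radians(-15.8));m=1e-3;tiles=[]
for c,(r0,r1,c0,c1) in(("top",(215,280,260,335)),("scene",(195,245,335,385))):
    d=dict(np.load(c+"7.npz"));f=10 if c=="top" else 13
    im=cv2.resize(d["img"][r0:r1,c0:c1,::-1],None,fx=f,fy=f,interpolation=2)
    for H,col in(([[35,22,24],[35,-22,24],[-35,-22,24],[-35,22,24]],(0,255,255)),([[44,40,8],[44,-102,8],[-128,-102,8],[-128,40,8]],(0,255,0))):
        q=(proj(d,w(p,np.array(H)*m))-[c0,r0]+.5)*f
        cv2.polylines(im,[q.astype(int)],True,col,1)
    cv2.imwrite(f"pics/chk_{c}.png",im[:600,:800])
E
```

View pics/chk_top.png

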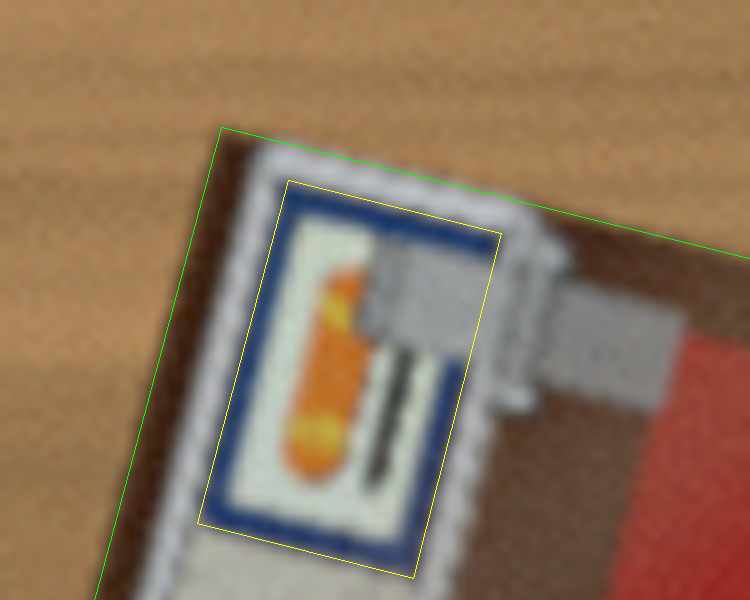

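View pics/chk_scene.png

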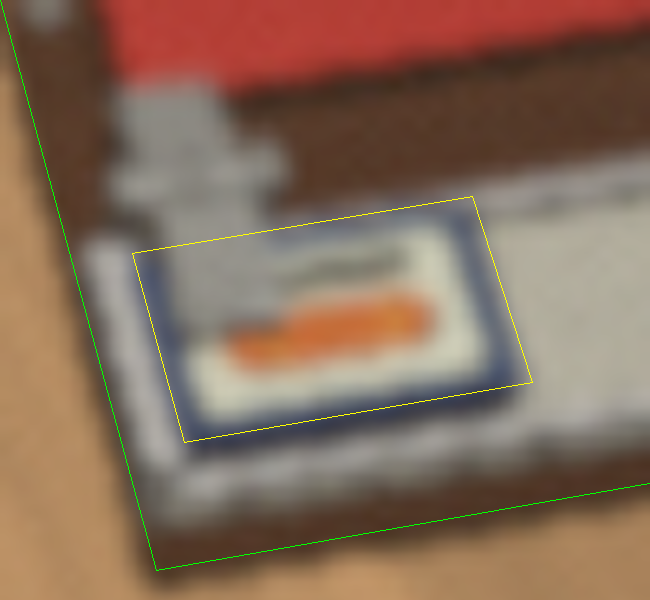

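The plaque matches its home outline in both views with no gap at the stop, and the jaw is down on it. The bar has risen and the arm is clear, so I'm handing the job in.

```bash
python3 -c "
from cell import *
print(sign_off())"
```

```text
the job is handed in; nothing more can be done
None
```

The price plaque is home against the end stop and the clip's jaw is down on it. I handed the job in at about 11 s, well under the 38 s limit.

- **What I did:** With the fingers about 64 mm apart, I pressed the red bar of the brown holder down with one fingertip. The other fingertip pushed the plaque about 39 mm along the channel. I then backed that fingertip off with the bar still down, let the bar up, and moved the arm clear.
- **Home check:** At the stop, a further 4 mm of command moved the tool only 0.4 mm while the sideways force rose from about 9 to 16 N. In the top and scene pictures the plaque matches its computed home outline to about 1 px, roughly 2 mm. No gap to the stop is visible.
- **Clip and surroundings:** The bar is raised and the jaw lies on the plaque. The jar and scraper are unmoved in the pictures. The part of the biscuit tray in view has not moved either.
- **What was off:**
  - Early in the push I pressed too hard, with about 42 N upward and 28 N sideways at the wrist and 1.3° of tool tilt. I eased off to about 10 N. This was fingertip contact and far below the 120 N wrist limit.
  - After backing off, the tool had moved only about 2 mm from the plaque, less than the commanded 12 mm. The sideways force had changed sign, so the push on the plaque had come off.

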